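# Mount the brass drum in the post holder

## Task

Take the brass drum out of the wooden rack and slide its shank down into the blue post holder, past the side spring plunger, until the drum sits fully home on the steel collar, ready for engraving. Leave the copper and the steel drum standing in the rack.

Things in the scene. Friction and masses are not known exactly. Their poses are not given: they have to be found in the camera images.
- brass_drum: Drum to mount: yellow brass cylinder, 44 mm across, wooden disc in its top, on a round steel shank 14 mm thick; 0.3 kg. Origin: lower tip of the shank; z up along the axis. Shank z = 0 to 70 mm (lowest 13 mm tapered), drum 70 to 120 mm. Starts upright in one of 3 bores (row, 90 mm apart) of a wooden rack 50 mm high, 70 x 250 mm; the shank is 40 mm deep, loose, its tip 10 mm above the bench.
- copper_drum: The same drum in reddish copper, standing in another bore of the rack; a bystander. Same size and origin as the brass drum.
- steel_drum: The same drum in grey steel, standing in another bore of the rack; a bystander. Same size and origin as the brass drum.
- holder: Post holder fixed to the bench: blue block 56 x 56 mm, foot 84 x 96 mm, round steel collar on top. Origin: on the bench, on the axis of the upright bore; x towards the plunger. Collar top z = 76 mm; funnel mouth 34 mm wide, narrowing to the 17 mm bore at z = 62 mm; bore open down to the bench. Home: the drum's underside rests on the collar top, the drum's origin then at z = 6 mm.
- plunger (a joint): Spring plunger in the holder's +x side, z = 35 mm, red knob outside to 66 mm from the bore axis; its round nose reaches into the bore. Value in m: 0 sprung in, growing as the nose is pushed outwards (0.002 to 0.006 with a shank in). 1000 N/m, 6 N preload: push the shank past it with about 10 to 20 N; it stops the drum from sinking home by its own weight.
Things that resemble listed ones, but are neither listed nor needed, are in the scene too. Of the things like the holder, leave any that is pink; of the rest the smaller one is meant. What is shaped like the brass_drum but turquoise is not meant.

How it is judged:
By the outcome, as a careful person would: the job done as asked, in the order asked, and still so for the second after the job is handed in, with the robot touching nothing.
It also fails if it takes over 40 s, if anything falls off the work surface, if the arm or the gripper's body presses on something with over 40 N, if the wrist force passes 120 N, or if a joint passes its speed limit or range.

## Robot

A 6-joint arm with a two-finger parallel gripper is mounted at the origin on the work surface. World frame = base frame: x ahead of the robot, y to its left, z up, the work surface at z = 0. Lengths are in m, angles in rad, forces in N, time in s.
With the tool pointing down it reaches from about 0.35 to 0.775 m from the base axis. Payload 7.3 kg.
Tool frame: the origin (TCP) lies midway between the tips of the shut fingers; the grasp point (between the pads) lies 19 mm behind it; z points along the fingers, y is the line along which they close (so a half turn about z gives the same grasp; the last joint's range is limited). The gripper opens to 92 mm and grips with 3 to 60 N. Pads are 19 mm wide; open, the fingers measure 130 mm over their backs; the gripper's body (75 mm by 190 mm) begins 47 mm behind the grasp point.
Start: joints at [1.012, 0.342, 1.524, -0, 1.275, -0.146], TCP at [0.211, 0.481, 0.227] pointing down, gripper open.
Joint ranges: [-2.53, 2.53], [-0.77, 2.02], [0.04, 2.7], [-1, 4.14], [0.28, 2.66], [-3.11, 3.11]. Speed limits (rad/s): [2.57, 2.57, 3.14, 3.14, 3.14, 3.14].

## Interface

Orientations are given as a unit quaternion [x, y, z, w].
In Python, from bench import env, cams gives the robot as it stands.
- The arm moves only by the shell command python3 -m inch 'ROWS'. ROWS is JSON, one flat list of numbers, 7 for each row, row after row: the shift along the tool's x, y, z in m, then the turn, a rotation vector about the tool's x, y, z in rad, then the opening, from 0 (shut) to 1 (fully open). In form: [tx, ty, tz, wx, wy, wz, claw, tx, ty, tz, wx, wy, wz, claw, ...]. A call has 1 to 10 rows; each row shifts and turns the commanded pose from where the row before left it, along the tool's axes as they then stand; what a row does not reach is not made up. A row lasts 1/8 s, in which the tool goes at most 62.5 mm and 10.7 degrees, less where a joint would pass 70% of its speed; a pose out of reach is approached as far as the arm can. A call with a gripper value outside its range is refused whole. The fingers move at their own pace and stop on an object; the grip force is fixed at half the most. Time passes only in rows, so rows that do not move let the fingers close. It gives the time, the measured TCP pose, the force, the opening and the grip force at its end, in the units of the state.
- env.sense(): the state, without advancing time (a new reading comes with each control period).
- cams.snapshot(name): name is "scene" or "top"; returns a dict with "frame" (480x640x3 uint8, red, green, blue), "range_z" (480x640 float32, m along the optical axis (not along the pixel's ray), 0 where there is no reading), "fx", "fy", "cx", "cy" (pixels), "k1" (the pictures are not rectified: a ray, as slopes to the right and down, at radius r is drawn at 1 + k1 r^2 times it, then the intrinsics apply), "origin" and "orientation" of the camera in the world. Camera axes: x right, y up, looking along -z (the intrinsics and any distortion apply to the point x, -y, -z); pixel columns grow to the right and rows downward; lengths in m; the calibration is good to about 2 mm. A picture is of the moment at which its call begins.
- env.sign_off(): hands the job in; it is judged then, once.
The state is a dict: "t": time; "qpos": joint angles; "joint_vel": joint speeds; "tau": joint torques, N m; "ee_pos": TCP position; "orientation": TCP orientation; "ft_force": force on the tool from outside, world axes, zero at the start; "wrist_torque": the same for the moment, N m; "finger_gap": finger opening in m; "gripper_force": force on a finger pad.
Only numpy, scipy, OpenCV 4.12 (cv2) and the standard library are available. Lean on these libraries where they do the work, as an engineer would, in place of code of your own. Each camera call takes 0.05 s, during which the arm holds its last target. There are 200 camera calls.

## Working session

There is one attempt and no reset: what is moved stays moved. The work goes in short steps, Python scripts to look and compute and a shell command to move; the robot and the scene stay as the last step left them, time stands still between calls to the robot, and variables do not carry over. Pictures are saved under pics/ and viewed, at most 10 in all, crops included, and the job is handed in when it is done.

```bash
ls; mkdir -p pics
cat > h.py <<'E'
import numpy as np, cv2
from scipy.spatial.transform import Rotation as R
from bench import env, cams
def cloud(s):
    h,w=s["range_z"].shape
    v,u=np.mgrid[0:h,0:w].astype(float)
    K=np.array([[s["fx"],0,s["cx"]],[0,s["fy"],s["cy"]],[0,0,1]])
    p=cv2.undistortPoints(np.stack([u.ravel(),v.ravel()],1)[:,None],K,np.array([s["k1"],0,0,0,0.]))[:,0]
    z=s["range_z"].ravel()
    c=np.stack([p[:,0]*z,-p[:,1]*z,-z],1)
    P=R.from_quat(s["orientation"]).apply(c)+s["origin"]
    P[z==0]=np.nan
    return P.reshape(h,w,3)
def save(s,n): cv2.imwrite("pics/"+n,s["frame"][:,:,::-1])
E
python3 - <<'E'
from h import *
for n in("scene","top"):
    s=cams.snapshot(n); save(s,n+"0.png"); np.save(n+"0.npy",cloud(s))
    print(n,s["origin"],s["orientation"],s["fx"],s["k1"])
st=env.sense(); print(st)
E
```

```text
pics
scene [ 0.84369267 -0.51289079  0.92815925] [0.27630546 0.10343387 0.31392248 0.90244634] 525.9638719513223 -0.06646446323721031
top [ 0.33015932 -0.0453093   1.0266784 ] [ 0.04035227 -0.05450589 -0.69523357  0.71557745] 537.0948886173613 -0.03304616020225441
{'t': 0.1, 'qpos': array([ 1.01199856e+00,  3.42638144e-01,  1.52487229e+00, -1.01426553e-05,
        1.27539310e+00, -1.46025467e-01]), 'joint_vel': array([-0.00087377, -0.00092778, -0.00399452,  0.00051435, -0.00028475,
       -0.0004105 ]), 'tau': array([ 1.43978134e-03, -4.32006454e+01, -2.44693547e+01,  7.19248247e-02,
        5.26119035e-02, -8.84690721e-07]), 'ee_pos': array([0.21041713, 0.48061845, 0.22613937]), 'orientation': array([ 2.04922597e-01,  9.78777962e-01, -6.16832625e-04, -2.21680426e-04]), 'ft_force': array([ 0.67798123,  0.13249365, -0.453363  ]), 'wrist_torque': array([ 0.01373456,  0.02100969, -0.01931678]), 'gripper_force': 0.0, 'finger_gap': 0.09196344269544297}
```

View pics/scene0.png

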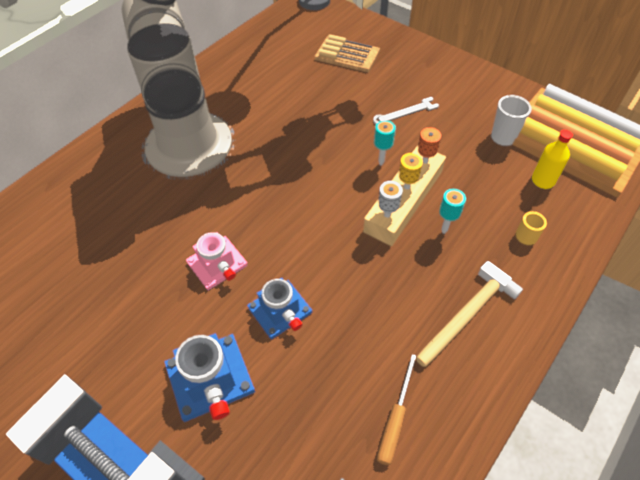

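View pics/top0.png

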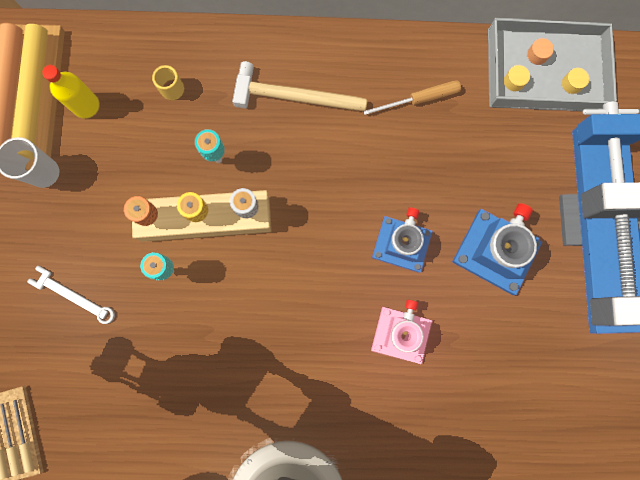

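The scene view shows the rack with grey (390,195), brass (411,168) and copper (430,140) drums, plus turquoise decoys. The top view has brass at (190,206), the small blue holder at (407,238) with its red knob at (413,215), the larger blue holder at (513,245) and the pink one at (405,335).

```bash
cat > m.py <<'E'
from h import *
def blob(P,m):
    k=m&np.isfinite(P[...,0]); return P[k]
def circ(p):
    (c,r)=cv2.minEnclosingCircle(p[:,:2].astype(np.float32)); return np.round(c,4),round(r,4)
if __name__=="__main__":
    s=cams.snapshot("top");P=cloud(s); u=np.arange(640)[None,:]+0*np.arange(480)[:,None]; v=np.arange(480)[:,None]+0*u
    def near(a,b,r): return (abs(u-a)<r)&(abs(v-b)<r)
    for n,a,b,r,z0,z1 in(("brass",190,206,22,.12,.14),("copper",138,210,22,.12,.14),("steel",243,203,22,.12,.14),("tq1",208,143,22,.08,.2),("tq2",154,266,22,.08,.2),("holder",407,238,30,.07,.082),("knob",413,214,9,.02,.06),("big",513,245,35,.07,.15)):
        p=blob(P,near(a,b,r)&(P[...,2]>z0)&(P[...,2]<z1)); print(n,len(p),circ(p),p.mean(0).round(4),p[:,2].max().round(4))
    hsv=cv2.cvtColor(s["frame"],cv2.COLOR_RGB2HSV)
    p=blob(P,near(413,214,12)&((hsv[...,0]<6)|(hsv[...,0]>174))&(hsv[...,1]>200)); print("red",p.mean(0),p[:,2].max())
    p=blob(P,near(200,215,80)&(P[...,2]>.045)&(P[...,2]<.056)); print("rack",cv2.minAreaRect(p[:,:2].astype(np.float32)))
E
python3 m.py
```

```text
brass 548 (array([0.5176, 0.1774]), 0.0229) [0.5169 0.1757 0.1297] 0.1359
copper 546 (array([0.5078, 0.2666]), 0.0225) [0.5066 0.2652 0.1296] 0.1353
steel 514 (array([0.5266, 0.0883]), 0.0219) [0.526  0.0871 0.1298] 0.1358
tq1 669 (array([0.6315, 0.1557]), 0.0229) [0.628  0.1531 0.1143] 0.1245
tq2 690 (array([0.4132, 0.2343]), 0.0228) [0.4121 0.2307 0.115 ] 0.1253
holder 563 (array([ 0.4782, -0.2032]), 0.0281) [ 0.4779 -0.2029  0.0751] 0.0804
knob 153 (array([ 0.5277, -0.2156]), 0.0169) [ 0.5291 -0.2161  0.0422] 0.0509
big 1977 (array([ 0.4689, -0.3879]), 0.0551) [ 0.4667 -0.3822  0.0964] 0.11
red [ 0.53364757 -0.2173964   0.0440057 ] 0.05090396876991721
rack ((0.5177364945411682, 0.1781938076019287), (0.07108274102210999, 0.2503926455974579), 6.098557472229004)
```

```bash
python3 -m inch '[-0.0503,-0.0194,0,0,0,0,1,-0.0503,-0.0194,0,0,0,0,1,-0.0503,-0.0194,0,0,0,0,1,-0.0503,-0.0194,0,0,0,0,1,-0.0503,-0.0194,0,0,0,0,1,-0.0503,-0.0194,0,0,0,0,1,-0.0503,-0.0194,0,0,0,0,1,-0.0503,-0.0194,0,0,0,0,1]'; python3 -m inch '[0,0,0,0,0,0.175,1,0,0,0,0,0,0.175,1,0,0,0,0,0,0.175,1,0,0,0,0,0,0.175,1,0,0,0,0,0,0.175,1,0,0,0,0,0,0.175,1,0,0,0,0,0,0,1]'
cat > d.py <<'E'
# usage: d.py x y z [yaw deg of tool y] -> remaining move in tool axes
from h import *; import sys
s=env.sense(); r=R.from_quat(s["orientation"]); a=list(map(float,sys.argv[1:]))
print("pos",s["ee_pos"].round(4),"tool shift",r.inv().apply(np.array(a[:3])-s["ee_pos"]).round(4))
y=r.as_matrix()[:,1]; print("yaw",np.degrees(np.arctan2(y[1],y[0])),"tilt",r.as_matrix()[:,2].round(4),"q",s["qpos"].round(3),"F",s["ft_force"].round(2),"gap",s["finger_gap"],"t",s["t"])
E
python3 d.py 0.517 0.177 0.09
```

```text
t: 1.15
ee_pos: [0.5179, 0.1759, 0.2265]
orientation: [0.205, 0.979, 0.0, -0.0]
ft_force: [-0.0, 0.2, -0.2]
finger_gap: 0.092
gripper_force: 0.0
t: 2.02
ee_pos: [0.5168, 0.1773, 0.2265]
orientation: [0.667, 0.745, -0.0, -0.0]
ft_force: [-0.9, -0.5, 0.7]
finger_gap: 0.092
gripper_force: 0.0
pos [0.5168 0.1773 0.2265] tool shift [-0.0003  0.0003  0.1365]
yaw 6.277479498551933 tilt [-6.e-04 -1.e-04 -1.e+00] q [0.19  0.382 1.465 0.    1.296 0.081] F [-0.94 -0.47  0.67] gap 0.09197996513631335 t 2.025
```

```bash
python3 -m inch '[0,0,0.034,0,0,0,1,0,0,0.034,0,0,0,1,0,0,0.034,0,0,0,1,0,0,0.0345,0,0,0,1,0,0,0,0,0,0,1]'; python3 -m inch '[0,0,0,0,0,0,0.3,0,0,0,0,0,0,0.3,0,0,0,0,0,0,0.3,0,0,0,0,0,0,0.3,0,0,0,0,0,0,0.3,0,0,0,0,0,0,0.3]'; python3 d.py 0.517 0.177 0.09
```

```text
t: 2.65
ee_pos: [0.5151, 0.1769, 0.088]
orientation: [0.667, 0.745, -0.002, -0.002]
ft_force: [0.3, -0.1, 0.5]
finger_gap: 0.0919
gripper_force: 0.0
t: 3.4
ee_pos: [0.517, 0.1774, 0.0904]
orientation: [0.668, 0.744, 0.0, 0.0]
ft_force: [-0.9, -0.5, 0.9]
finger_gap: 0.0427
gripper_force: 30.0
pos [0.517  0.1774 0.0904] tool shift [-0.0004 -0.      0.0004]
yaw 6.191117636073167 tilt [ 2.e-04  1.e-04 -1.e+00] q [0.19  0.525 1.645 0.    0.972 0.082] F [-0.86 -0.5   0.86] gap 0.042732597555719516 t 3.4
```

```bash
python3 -m inch '[0,0,-0.015,0,0,0,0.3,0,0,-0.03,0,0,0,0.3,0,0,-0.035,0,0,0,0.3,0,0,-0.035,0,0,0,0.3,0,0,-0.035,0,0,0,0.3,0,0,-0.01,0,0,0,0.3,0,0,0,0,0,0,0.3,0,0,0,0,0,0,0.3]'; python3 d.py 0.478 -0.203 0.25
python3 - <<'E'
from h import *
s=cams.snapshot("scene"); save(s,"lift.png"); s=cams.snapshot("top"); save(s,"liftt.png")
E
```

```text
t: 4.4
ee_pos: [0.5161, 0.1772, 0.2485]
orientation: [0.668, 0.744, -0.001, -0.001]
ft_force: [-0.1, 0.5, -3.9]
finger_gap: 0.0425
gripper_force: 30.0
pos [0.5161 0.1772 0.2485] tool shift [-0.3738 -0.0789 -0.0011]
yaw 6.188734738560531 tilt [-3.2e-03 -6.0e-04 -1.0e+00] q [0.19  0.366 1.427 0.    1.352 0.082] F [-0.15  0.54 -3.92] gap 0.04249189950023711 t 4.4
```

View pics/lift.png

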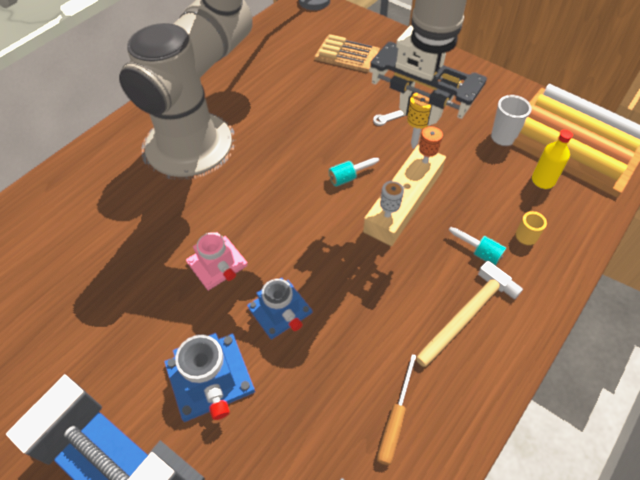

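The lift view shows the brass drum held upright in the gripper at (420,110), with copper (430,140) and steel (391,195) still in the rack. The two free-standing turquoise decoys have tipped over at (350,172) and (480,245), and both are still on the bench.

```bash
python3 -m inch '[-0.025,-0.005,0,0,0,0,0.3,-0.05,-0.0105,0,0,0,0,0.3,-0.05,-0.0105,0,0,0,0,0.3,-0.05,-0.0105,0,0,0,0,0.3,-0.05,-0.0105,0,0,0,0,0.3,-0.05,-0.0105,0,0,0,0,0.3,-0.05,-0.0105,0,0,0,0,0.3,-0.0488,-0.0109,0,0,0,0,0.3,0,0,0,0,0,0,0.3,0,0,0,0,0,0,0.3]'; python3 d.py 0.478 -0.203 0.19
python3 - <<'E'
from h import *
s=cams.snapshot("scene"); P=cloud(s); np.save("P1.npy",P); save(s,"over.png"); c=s["frame"][120:360,160:420]; cv2.imwrite("pics/overc.png",cv2.resize(c,None,fx=2.5,fy=2.5)[:,:,::-1])
s=cams.snapshot("top");P2=cloud(s);np.save("P2.npy",P2); save(s,"overt.png")
# held shank/drum slices from scene cloud near the holder axis
m=np.isfinite(P[...,0])&(np.hypot(P[...,0]-.478,P[...,1]+.203)<.04)
for a,b in((.165,.18),(.18,.2),(.2,.22),(.225,.24),(.24,.27),(.27,.285)):
    q=P[m&(P[...,2]>a)&(P[...,2]<b)]; print(a,len(q),q.mean(0).round(4) if len(q) else "", q.min(0).round(4) if len(q) else "",q.max(0).round(4) if len(q) else "")
E
```

```text
t: 5.75
ee_pos: [0.4785, -0.2024, 0.2494]
orientation: [0.668, 0.744, 0.0, -0.001]
ft_force: [0.2, 0.2, -3.9]
finger_gap: 0.0429
gripper_force: 30.0
pos [ 0.4785 -0.2024  0.2494] tool shift [-0.0006 -0.0004  0.0594]
yaw 6.1444730335354265 tilt [-0.0013  0.0015 -1.    ] q [-5.480e-01  3.160e-01  1.498e+00  1.000e-03  1.329e+00 -6.560e-01] F [ 0.2   0.18 -3.9 ] gap 0.042894335085636816 t 5.75
0.165 9 [ 0.4834 -0.2039  0.1758] [ 0.4807 -0.2064  0.171 ] [ 0.4861 -0.2002  0.1799]
0.18 50 [ 0.4841 -0.2043  0.191 ] [ 0.4767 -0.2082  0.182 ] [ 0.4878 -0.1955  0.1996]
0.2 48 [ 0.4839 -0.2047  0.2087] [ 0.4765 -0.2088  0.2006] [ 0.4877 -0.198   0.2188]
0.225 0   
0.24 301 [ 0.486  -0.2155  0.2573] [ 0.4446 -0.2227  0.2401] [ 0.5178 -0.1992  0.2699]
0.27 152 [ 0.475  -0.217   0.2772] [ 0.4423 -0.2232  0.27  ] [ 0.5173 -0.208   0.2849]
```

View pics/overc.png

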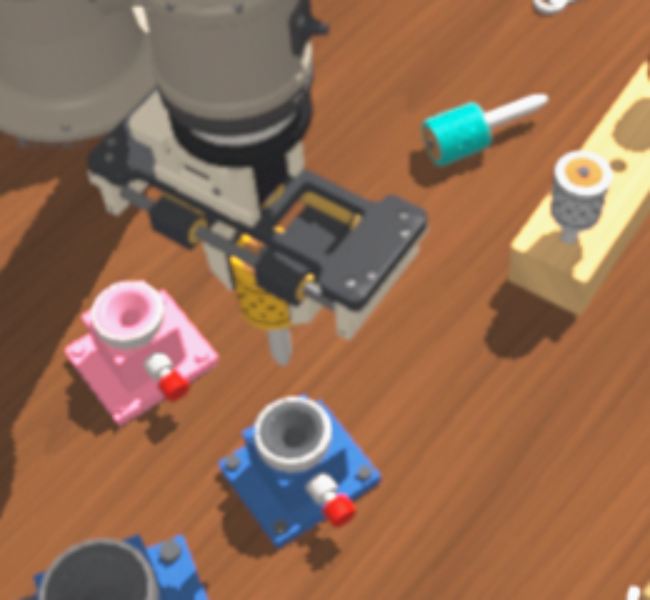

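The crop shows the brass drum upright in the gripper, its shank tip at about (280,360), and the small blue holder's funnel at (292,433). I'll compare the shank axis and the funnel centre in this one view, so calibration bias cancels.

Run:
```python
from h import *; from m import circ
from scipy.optimize import least_squares as ls
P=np.load("P1.npy"); ok=np.isfinite(P[...,0]); d=np.hypot(P[...,0]-.478,P[...,1]+.203)
q=P[ok&(d<.02)&(P[...,2]>.185)&(P[...,2]<.222)]
f=lambda p:np.hypot(q[:,0]-p[0]-p[2]*(q[:,2]-.2),q[:,1]-p[1]-p[3]*(q[:,2]-.2))-.007
r=ls(f,[.478,-.203,0,0],loss="soft_l1",f_scale=.001); print("shank",r.x,np.std(r.fun))
for n in("P1","scene0","top0"):
    Q=np.load(n+".npy"); c=Q[np.isfinite(Q[...,0])&(np.hypot(Q[...,0]-.478,Q[...,1]+.203)<.04)&(abs(Q[...,2]-.076)<.003)]
    t=c[c[:,2]>.074]; print(n,circ(c),circ(t))
```

```text
shank [ 0.47973231 -0.2007989   0.0085246  -0.00111949] 0.0006671359345985528
P1 (array([ 0.4795, -0.2042]), 0.0292) (array([ 0.481 , -0.2036]), 0.0287)
scene0 (array([ 0.4798, -0.2037]), 0.0287) (array([ 0.4801, -0.203 ]), 0.0285)
top0 (array([ 0.4779, -0.2026]), 0.028) (array([ 0.4778, -0.2027]), 0.028)
```

```bash
python3 -m inch '[-0.0016,0,0.02,0,0,0,0.3,0,0,0.03,0,0,0,0.3,0,0,0.025,0,0,0,0.3,0,0,0.015,0,0,0,0.3,0,0,0,0,0,0,0.3]'; python3 -m inch '[0,0,0.006,0,0,0,0.3,0,0,0.006,0,0,0,0.3,0,0,0.006,0,0,0,0.3,0,0,0.006,0,0,0,0.3,0,0,0,0,0,0,0.3]'; python3 d.py 0.4785 -0.204 0.0864
```

```text
t: 6.48
ee_pos: [0.4788, -0.2035, 0.1596]
orientation: [0.668, 0.745, -0.0, -0.001]
ft_force: [-0.8, -0.7, -2.9]
finger_gap: 0.0426
gripper_force: 30.0
t: 7.1
ee_pos: [0.4786, -0.2042, 0.1356]
orientation: [0.668, 0.744, -0.0, -0.001]
ft_force: [-0.1, 0.7, -3.3]
finger_gap: 0.0424
gripper_force: 30.0
pos [ 0.4786 -0.2042  0.1356] tool shift [ 0.0002 -0.0001  0.0492]
yaw 6.184214579746824 tilt [-1.e-03  7.e-04 -1.e+00] q [-0.551  0.427  1.667  0.     1.049 -0.659] F [-0.11  0.72 -3.31] gap 0.04237963095459659 t 7.1
```

```bash
python3 -m inch '[0,0,0.005,0,0,0,0.3,0,0,0.005,0,0,0,0.3,0,0,0.005,0,0,0,0.3,0,0,0,0,0,0,0.3]'; python3 -m inch '[0,0,0.004,0,0,0,0.3,0,0,0.004,0,0,0,0.3,0,0,0.004,0,0,0,0.3,0,0,0.004,0,0,0,0.3,0,0,0,0,0,0,0.3]';python3 -m inch '[0,0,0.004,0,0,0,0.3,0,0,0.004,0,0,0,0.3,0,0,0.004,0,0,0,0.3,0,0,0,0,0,0,0.3]'
```

```text
t: 7.6
ee_pos: [0.4787, -0.2042, 0.1207]
orientation: [0.668, 0.744, -0.0, -0.0]
ft_force: [0.2, 0.1, -2.5]
finger_gap: 0.0426
gripper_force: 30.0
t: 8.22
ee_pos: [0.4783, -0.2039, 0.1043]
orientation: [0.668, 0.744, -0.0, -0.001]
ft_force: [-2.8, 1.6, -3.4]
finger_gap: 0.0421
gripper_force: 30.0
t: 8.72
ee_pos: [0.4772, -0.2038, 0.0921]
orientation: [0.668, 0.744, -0.001, -0.002]
ft_force: [-5.4, 1.4, -4.2]
finger_gap: 0.0429
gripper_force: 30.0
```

```bash
python3 -m inch '[0,0,0.003,0,0,0,0.3,0,0,0.002,0,0,0,0.3,0,0,0.001,0,0,0,0.3,0,0,0,0,0,0,0.3]';python3 -m inch '[0,0,0.001,0,0,0,0.3,0,0,0.001,0,0,0,0.3,0,0,0,0,0,0,0.3]'
python3 - <<'E'
from h import *
s=cams.snapshot("scene"); P=cloud(s); c=s["frame"][180:360,180:380]; cv2.imwrite("pics/in.png",cv2.resize(c,None,fx=3,fy=3,interpolation=2)[:,:,::-1])
E
```

```text
t: 9.22
ee_pos: [0.4773, -0.2038, 0.0866]
orientation: [0.668, 0.744, -0.001, -0.002]
ft_force: [-5.9, 0.5, -0.4]
finger_gap: 0.0427
gripper_force: 30.0
t: 9.6
ee_pos: [0.4774, -0.204, 0.0864]
orientation: [0.668, 0.744, -0.001, -0.001]
ft_force: [-10.3, 2.7, 14.4]
finger_gap: 0.0427
gripper_force: 30.0
```

View pics/in.png

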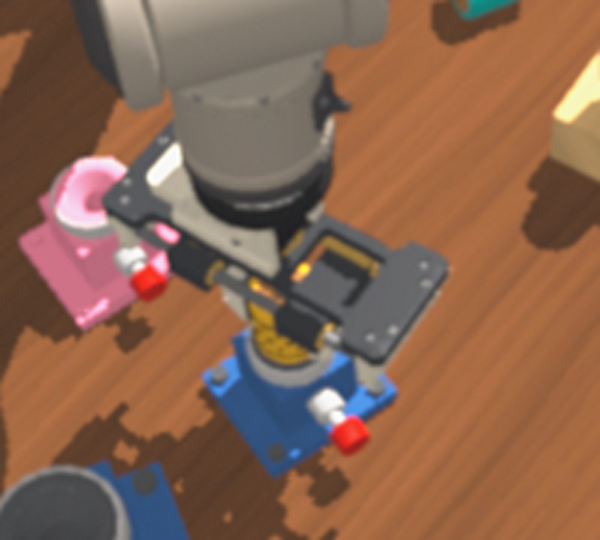

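The picture shows the drum's underside at the collar (285,365). The descent stopped firmly at TCP z = 0.0864, the computed home height, so I'll release and retreat.

```bash
python3 -m inch '[0,0,-0.001,0,0,0,0.6,0,0,0,0,0,0,0.8,0,0,0,0,0,0,1,0,0,0,0,0,0,1,0,0,0,0,0,0,1]'; python3 -m inch '[0,0,-0.015,0,0,0,1,0,0,-0.03,0,0,0,1,0,0,-0.04,0,0,0,1,0,0,-0.04,0,0,0,1,0.05,0,0,0,0,0,1,0.05,0,0,0,0,0,1,0.05,0,0,0,0,0,1,0,0,0,0,0,0,1,0,0,0,0,0,0,1]'
python3 - <<'E'
from h import *; from m import circ
for n in("scene","top"):
    s=cams.snapshot(n); P=cloud(s); save(s,"end_"+n+".png")
    q=P[np.isfinite(P[...,0])&(np.hypot(P[...,0]-.478,P[...,1]+.203)<.03)&(P[...,2]>.1)]
    t=q[q[:,2]>.12]; print(n,len(t),np.median(t[:,2]) if len(t) else "",t[:,2].max(),circ(t))
    A=np.c_[t[:,:2]-t[:,:2].mean(0),np.ones(len(t))]; print("plane",np.linalg.lstsq(A,t[:,2],rcond=None)[0])
E
```

```text
t: 10.28
ee_pos: [0.479, -0.2044, 0.0861]
orientation: [0.668, 0.744, 0.0, -0.0]
ft_force: [-0.2, 0.2, -0.4]
finger_gap: 0.0877
gripper_force: 0.0
t: 11.4
ee_pos: [0.4632, -0.0557, 0.2121]
orientation: [0.668, 0.744, 0.0, 0.001]
ft_force: [-0.1, 0.2, -0.0]
finger_gap: 0.092
gripper_force: 0.0
scene 448 0.12669817787664606 0.1322366077700342 (array([ 0.479 , -0.2025]), 0.0229)
plane [-0.03028183  0.01543509  0.12663413]
top 514 0.12628409768404497 0.13180347152919503 (array([ 0.4771, -0.2017]), 0.0222)
plane [ 0.00552357 -0.01887998  0.12635784]
```

View pics/end_scene.png

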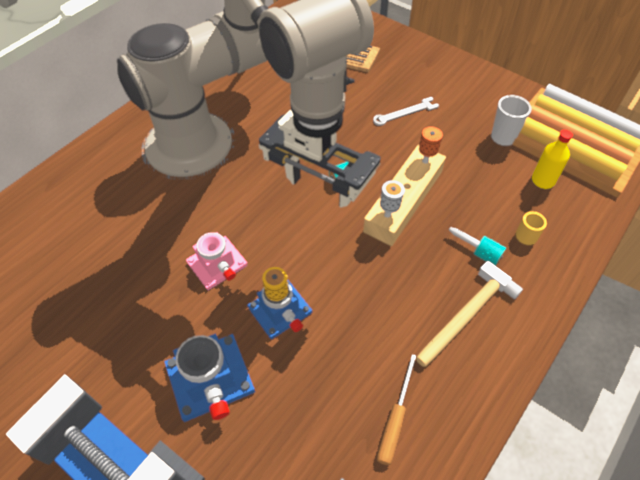

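The brass drum stands in the small blue holder at (276,285), with its top at about 126 mm, the home height. Copper (430,140) and steel (391,195) are still in the rack, and the arm is clear.

```bash
python3 -c "
from bench import env
print(env.sign_off())"
```

```text
the job is handed in; nothing more can be done
None
```

I seated the brass drum home on the small blue holder's collar and left copper and steel standing in the rack, handing in at about 11.5 s; the two free-standing turquoise look-alikes tipped over early on, cause not checked, but stayed on the bench.

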